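# Rake the lost nut out from under the drying rack

## Robot

A 6-joint arm with a two-finger parallel gripper is mounted at the origin on the work surface. World frame = base frame: x ahead of the robot, y to its left, z up, the work surface at z = 0. Lengths are in mm, angles in rad, forces in N, time in s.
With the tool pointing down it reaches from about 275 to 825 mm from the base axis. Payload 5.2 kg.
Tool frame: the origin (TCP) lies on the centre line of the jaws, within the pads' length; the fingertips stand manip.nose_length ahead of it and the grasp point (between the pads) lies 3 mm ahead of it (manip.nose_length is the distance from the TCP to the fingertips, in mm); z points along the fingers, y is the line along which they close (so a half turn about z gives the same grasp; the last joint's range is limited). The gripper opens to 93 mm and grips with 3 to 60 N. Pads are 15 mm wide; open, the fingers measure 128 mm over their backs; the gripper's body (75 mm by 188 mm) begins 65 mm behind the grasp point.
Start: joints at [0.946, 0.259, 1.535, -0, 1.348, -0.203], TCP at [225.151, 501.809, 240.653] pointing down, gripper open.
Joint ranges: [-3.14, 3.14], [-0.91, 2.08], [0.19, 2.58], [-1.22, 4.36], [0.22, 2.71], [-3.12, 3.12]. Speed limits (rad/s): [2.57, 2.57, 3.14, 3.14, 3.14, 3.14].

## Interface

Orientations are given as [roll, pitch, yaw] about the fixed x, y, z axes, in that order (R = Rz(yaw) Ry(pitch) Rx(roll)).
In Python, from station import manip gives the robot as it stands.
- The arm moves only by the tool step_arm, never from a script. Its argument "rows" is a list of rows, each an object of numbers: "tx", "ty", "tz": the shift along the tool's x, y, z in mm; "rx", "ry", "rz": the turn, a rotation vector about the tool's x, y, z in rad; "gripper": the closure, from 0 (fully open) to 1 (shut). A call has exactly 10 rows; each row is the pose to reach, as a shift and turn from the pose commanded when the call began, along the tool's axes at that moment; what a row does not reach only later rows make up. A row lasts 1/8 s, in which the tool goes at most 62.5 mm and 10.7 degrees, less where a joint would pass 70% of its speed; a pose out of reach is approached as far as the arm can. A call with a gripper value outside its range is refused whole. The fingers move at their own pace and stop on an object; "squeeze" is the grip in N (left out, the last holds). Time passes only in rows, so rows that repeat a pose let the fingers close, or fill a call up. It gives the time, the measured TCP pose, the force, the opening and the grip force at its end, in the units of the state.
- manip.observe(): the state, without advancing time (a new reading comes with each control period).
- manip.read_camera(name): name is "scene" or "top" or "wrist"; returns a dict with "pixels" (480x640x3 uint8, blue, green, red), "fovy" (degrees; the focal length in pixels is half the picture's height over the tangent of half this angle, whatever the lens; pixels are square), "cx", "cy" (the principal point, pixels), "distortion" ([k1, k2, p1, p2, k3] as OpenCV has them; the pictures are not rectified), "R" (3x3) and "t" (3): a world point X has camera coordinates R X + t. Camera axes: x right, y down, z forward; pixel columns grow to the right and rows downward; lengths in mm; the calibration is good to about 2 mm. A picture is of the moment at which its call begins. There is no depth.
- manip.hand_in(): hands the job in; it is judged then, once.
The state is a dict: "clock": time; "joints": joint angles; "dq": joint speeds; "joint_efforts": joint torques, N m; "eef_pos": TCP position; "ee_rot": TCP orientation; "wrist_force": force on the tool from outside, world axes, zero at the start; "wrist_torque": the same for the moment, N m; "width": opening from 0.0 (shut) to 1.0 (fully open); "grasp_force": force on a finger pad.
Only numpy, scipy, OpenCV 4.12 (cv2) and the standard library are available. Lean on these libraries where they do the work, as an engineer would, in place of code of your own. Each camera call takes 0.05 s, during which the arm holds its last target. There are 200 camera calls.

## Task

The hexagonal steel nut of the modelling stand has rolled under the wire drying rack. Take the wooden-handled rake, use it to draw the nut right out onto the open bench in front of the rack (the gripper must not touch the nut until it is out), and lay the rake flat on the bench again. Then pick up the nut and put it in the shallow terracotta dish.

Things in the scene. Friction and masses are not known exactly. Their poses are not given: they have to be found in the camera images.
- nut: Plain steel hexagonal nut, flat on the bench under the rack: 36 mm across flats, 41.6 across corners, 18 high, 20 mm bore, 110 g. Origin: centre of its underside, z up; a pair of flats faces its own +x and -x, others every 60 deg. Beside it, in any order and at least 75 mm between centres, lie a flat round steel washer (44 mm dia, 5 high) and a wooden offcut (34 x 28 x 18 mm high).
- rake: Rake lying at the robot's left, 160 g. Origin on the bench under the grip point, near its balance; x to the head, z up. Wooden handle 22 mm wide, z 14 to 34, x -95 to 70; butt block x -115 to -95, 30 wide, 36 high. Neck 10 mm thick to the head: upright steel plate 88 wide (y), z 0 to 34, pulling face (to the handle) at x 158, back at 162; side lips at its ends reach 14 mm back, 80 mm between them.
- rack: Wire rack fixed on the bench, 380 mm wide (y), 240 deep (x), on four 8 mm corner legs, open in front. Origin on the bench under the middle of its front rail; x points back under the rack, away from the robot, y along the rail, z up. Clear height below 88 mm, top of wires 98 mm; clay figures on its rear half reach 240 mm above the bench. The nut starts 30 to 55 mm behind the front rail.
- dish: Shallow round terracotta dish fixed on the bench at the robot's right: rim 152 mm outside diameter, 24 mm high, inside floor 6 mm above the bench and about 134 mm across. Origin: centre of its underside, z up.
There are look-alikes about, which are no part of the job. There is more than one size of the nut; the job needs the largest.

How it is judged:
By the outcome, as a careful person would: the job done as asked, in the order asked, and still so for the second after the job is handed in, with the robot touching nothing.
It also fails if it takes over 67 s, if anything falls off the work surface, if the arm or the gripper's body presses on something with over 40 N, if the wrist force passes 120 N, or if a joint passes its speed limit or range.

## Working session

There is one attempt and no reset: what is moved stays moved. The work goes in short steps, Python scripts to look and compute and a tool call to move; the robot and the scene stay as the last step left them, time stands still between calls to the robot, and variables do not carry over. Pictures are saved under pics/ and viewed, at most 10 in all, crops included, and the job is handed in when it is done.

Besides the shell and the picture viewer there is one more tool, called after "Call:" as name(argument=value, ...), one argument or row to a line, values as JSON. step_arm: Moves the arm, as the interface text tells. Its arguments: {"type":"object","properties":{"rows":{"type":"array","items":{"type":"object","properties":{"tx":{"type":"number"},"ty":{"type":"number"},"tz":{"type":"number"},"rx":{"type":"number"},"ry":{"type":"number"},"rz":{"type":"number"},"gripper":{"type":"number"}}}},"squeeze":{"type":"number"}},"required":["rows"]}

```bash
mkdir -p pics; ls; cat > h.py <<'E'
import numpy as np, cv2
from station import manip
def K(c):
    f=240/np.tan(np.radians(c["fovy"])/2); return np.array([[f,0,c["cx"]],[0,f,c["cy"]],[0,0,1]])
def world(c,uv,z):
    p=cv2.undistortPoints(np.array(uv,float).reshape(-1,1,2),K(c),np.array(c["distortion"],float)).reshape(-1,2)
    R=np.array(c["R"]);C=-R.T@np.array(c["t"]).ravel()
    d=np.c_[p,np.ones(len(p))]@R
    return C+d*((z-C[2])/d[:,2])[:,None]
def pix(c,X):
    return cv2.projectPoints(np.array(X,float).reshape(-1,1,3),cv2.Rodrigues(np.array(c["R"],float))[0],np.array(c["t"],float),K(c),np.array(c["distortion"],float))[0].reshape(-1,2)
E
python3 - <<'E'
from h import *
import pickle
print(manip.observe(),manip.nose_length)
for n in("scene","top","wrist"):
    c=manip.read_camera(n);cv2.imwrite(f"pics/{n}0.png",c["pixels"]);pickle.dump(c,open(n+"0.pkl","wb"))
    R=np.array(c["R"]);print(n,c["fovy"],-R.T@np.array(c["t"]).ravel(),R[2])
E
```

```text
pics
{'clock': 0.0, 'joints': array([ 9.46191063e-01,  2.59355368e-01,  1.53607971e+00, -4.24255908e-05,
        1.34795706e+00, -2.02780867e-01]), 'dq': array([-0.00038805, -0.00047463, -0.00146038,  0.00161195, -0.00048281,
       -0.00082643]), 'joint_efforts': array([-2.28830745e-04, -4.37290299e+01, -2.84008116e+01,  7.19054276e-02,
        4.09627485e-02, -1.43903267e-04]), 'eef_pos': array([224.86980812, 501.38551649, 239.81234751]), 'ee_rot': array([-3.13982171e+00, -3.21892689e-04,  2.71977739e+00]), 'wrist_force': array([-0.3160199 ,  0.01325775,  0.13574126]), 'wrist_torque': array([ 0.02919282,  0.04655038, -0.08034682]), 'grasp_force': 0.0, 'width': 0.9978070913851691} 22.0
scene 48.093143910466786 [1154.93416647 -137.20494155  770.8781585 ] [-0.62646901  0.10734868 -0.77201868]
top 55.90326160649213 [509.74977876 -14.13432887 834.25098051] [ 0.10087806 -0.00145008 -0.99489774]
wrist 59.98216096168123 [156.35980391 533.30805167 384.59318334] [ 0.24993069 -0.11357034 -0.96158017]
```

View pics/scene0.png

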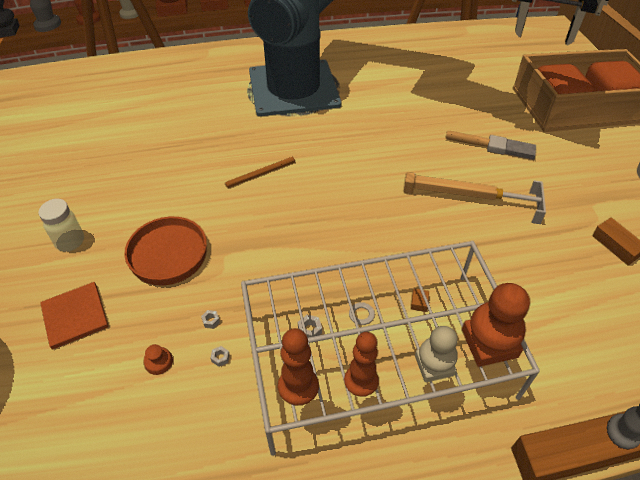

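View pics/top0.png

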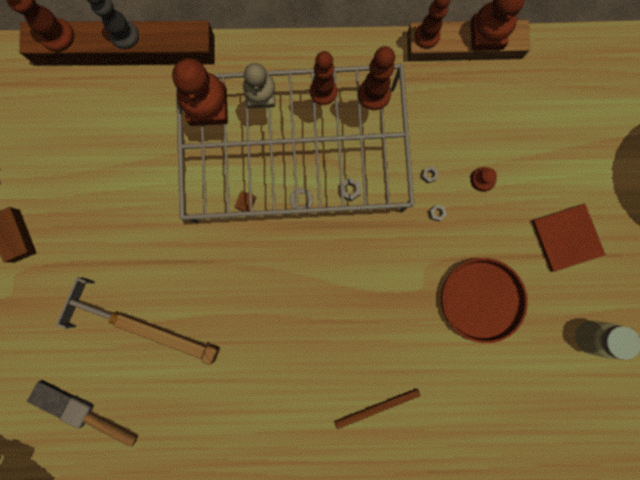

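The scene view shows the rack at the centre, and the rake at right with its head at (540,202) and butt at (408,184). In the top view, the large nut is at (349,189), the washer at (302,198), the offcut at (245,202), and small nuts at (429,175) and (437,213). The dish is at (483,300). The rake's head is at (76,303) and its butt at (209,353).

```bash
python3 - <<'E'
from h import *
import pickle
t=pickle.load(open("top0.pkl","rb"));s=pickle.load(open("scene0.pkl","rb"))
im=t["pixels"]
a=cv2.resize(im[150:235,225:425],None,fx=4,fy=4,interpolation=cv2.INTER_CUBIC)   # 800x340
b=cv2.resize(im[270:370,50:230],None,fx=2.6,fy=2.6,interpolation=cv2.INTER_CUBIC)
out=np.zeros((600,800,3),np.uint8);out[:340]=a;out[340:600,:468]=b
cv2.imwrite("pics/crop.png",np.clip(out*1.5,0,255).astype(np.uint8))
print("front rail",world(t,[(183,218),(411,207)],94), "back",world(t,[(180,75),(402,67)],94))
print("nut",world(t,[(349,189)],9),"nut scene",world(s,[(310,326)],9),world(s,[(362,314)],2.5))
print("washer,off",world(t,[(302,198)],2.5),world(t,[(245,202)],18))
print("small nuts",world(t,[(429,175),(437,213)],9))
hsv=cv2.cvtColor(im,cv2.COLOR_BGR2HSV)
m=((hsv[...,0]<12)&(hsv[...,1]>150)).astype(np.uint8);m[:, :430]=0;m[:250]=0
cs=max(cv2.findContours(m,0,2)[0],key=cv2.contourArea);e=cv2.fitEllipse(cs);print(e,"dish",world(t,[e[0]],24))
print("rake head,butt",world(t,[(86,281),(67,326)],34),world(t,[(209,353)],36), world(t,[(113,319)],34))
E
```

```text
front rail [[ 631.75586538  208.75910533   94.        ]
 [ 644.05152429 -168.4896714    94.        ]] back [[ 877.61136996  216.53916068   94.        ]
 [ 885.96952834 -161.54521637   94.        ]]
nut [[695.24767816 -72.52437832   9.        ]] nut scene [[694.01322796 -73.00545243   9.        ]] [[682.24587997  17.82908401   2.5       ]]
washer,off [[681.06749602  15.14356391   2.5       ]] [[672.10394004 118.95701947  18.        ]]
small nuts [[ 719.13922877 -221.75339329    9.        ]
 [ 647.44350167 -233.62692967    9.        ]]
((483.7980651855469, 300.0501708984375), (82.16424560546875, 86.50932312011719), 126.43179321289062) dish [[ 487.43551121 -305.53703659   24.        ]]
rake head,butt [[532.52507925 394.32476931  34.        ]
 [455.35187323 423.86076309  34.        ]] [[404.73218031 177.90748016  36.        ]] [[465.74958001 345.36171421  34.        ]]
```

View pics/crop.png

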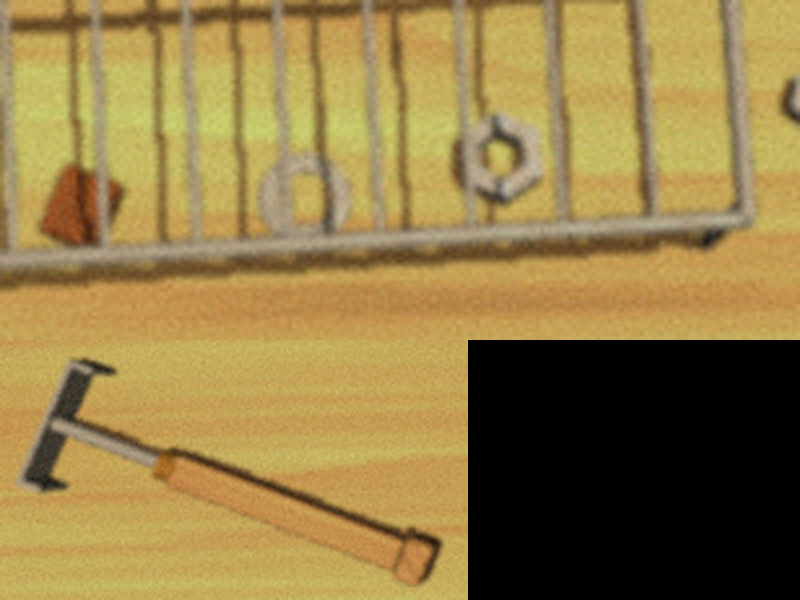

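The crop confirms the order left to right: offcut, washer, then the large hex nut at crop (502,158), which has corners up and down in the picture. The rake axis runs from the butt (418,557) through the collar (165,465) to the plate's top edge (75,362)–(25,483).

```bash
cat >> h.py <<'E'
from scipy.spatial.transform import Rotation as Ro
def rel(p,yaw):
    s=manip.observe();R=Ro.from_euler("xyz",s["ee_rot"]).as_matrix()
    print("clk",round(s["clock"],2),"pos",s["eef_pos"].round(1),"yaw deg",np.degrees(s["ee_rot"]).round(1))
    print("tool shift",(R.T@(np.array(p)-s["eef_pos"])).round(1),"rz",round(-((yaw-s["ee_rot"][2]+np.pi)%(2*np.pi)-np.pi),3))
E
python3 - <<'E'
from h import *
import pickle
t=pickle.load(open("top0.pkl","rb"));s=pickle.load(open("scene0.pkl","rb"))
g=lambda p:(50+p[0]/2.6,270+(p[1]-340)/2.6)
for nm,P in (("top",[world(t,[g((418,553))],36)[0],world(t,[g((165,463))],34)[0],*world(t,[g((75,362)),g((25,483))],34)]),
 ("scene",[world(s,[(409,175)],36)[0],world(s,[(500,190)],34)[0],*world(s,[(541,183),(537,213)],34)])):
    P=np.array(P);h=(P[2]+P[3])/2;d=h-P[0];L=np.linalg.norm(d[:2]);print(nm,P[:,:2].round(1).tolist(),L,np.degrees(np.arctan2(d[1],d[0])), "origin",(P[0]+d*105/265).round(1),(h-d/L*160).round(1))
rel([443,275,150],np.radians(70))
E
```

```text
top [[406.5, 174.9], [468.6, 344.7], [537.2, 406.9], [457.3, 436.6]] 262.9956202973765 69.81144931726163 origin [442.5 272.7  35.2] [442.  271.5  35.2]
scene [[398.2, 178.0], [468.3, 346.6], [463.0, 439.5], [540.0, 394.4]] 260.3472097707548 66.62685281254431 origin [439.1 272.6  35.2] [438.  270.1  35.2]
clk 0.15 pos [224.9 501.5 240. ] yaw deg [-179.9   -0.   155.8]
tool shift [-291.7 -117.3   90.1] rz 1.498
```

Call:
step_arm(
  rows=[
    {"tx": -60, "ty": -25, "tz": 10, "rz": 0.18, "gripper": 0},
    {"tx": -110, "ty": -45, "tz": 20, "rz": 0.36, "gripper": 0},
    {"tx": -160, "ty": -65, "tz": 35, "rz": 0.54, "gripper": 0},
    {"tx": -210, "ty": -86, "tz": 50, "rz": 0.72, "gripper": 0},
    {"tx": -250, "ty": -103, "tz": 70, "rz": 0.9, "gripper": 0},
    {"tx": -280, "ty": -115, "tz": 90, "rz": 1.08, "gripper": 0},
    {"tx": -292, "ty": -120, "tz": 110, "rz": 1.26, "gripper": 0},
    {"tx": -292, "ty": -120, "tz": 110, "rz": 1.4, "gripper": 0},
    {"tx": -292, "ty": -120, "tz": 110, "rz": 1.5, "gripper": 0},
    {"tx": -292, "ty": -120, "tz": 110, "rz": 1.5, "gripper": 0},
  ],
)

```text
validation failed for argument at $.ro...
```

```bash
python3 - <<'E'
from h import *
c=manip.read_camera("wrist");im=c["pixels"].copy()
d=np.array([np.cos(np.radians(69.8)),np.sin(np.radians(69.8)),0]);n=np.array([-d[1],d[0],0]);o=np.array([442.3,272.2,0])
for x in(-95,-50,0,40,70):
  for y in(-11,11):
    u=pix(c,[o+d*x+n*y+[0,0,34]])[0];cv2.circle(im,tuple(int(v) for v in u),3,(0,0,255),-1)
cv2.imwrite("pics/w1.png",im);rel([442.3,272.2,27],np.radians(69.8))
E
```

```text
clk 0.2 pos [225.  501.6 240.1] yaw deg [-179.9   -0.   155.8]
tool shift [-292.2 -120.   213.2] rz 1.502
```

View pics/w1.png

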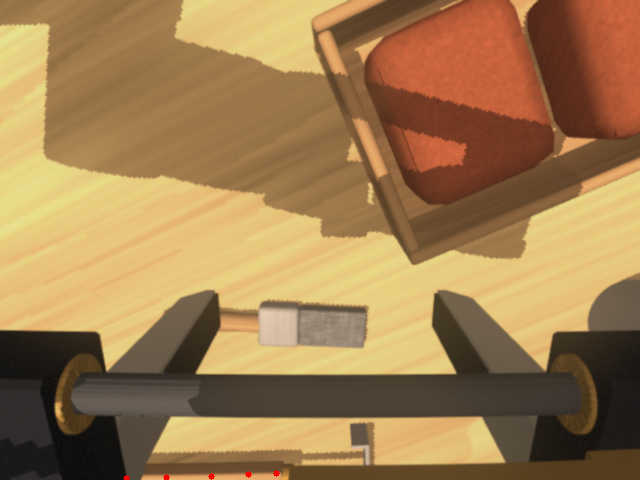

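The call was refused, so this is still the wrist view from the start pose, with the rake at the bottom edge. The predicted edge points at (210,476) lie along the handle. I'll retry with every field filled in.

Call:
step_arm(
  rows=[
    {"tx": -60, "ty": -25, "tz": 10, "rx": 0, "ry": 0, "rz": 0.18, "gripper": 0},
    {"tx": -110, "ty": -45, "tz": 20, "rx": 0, "ry": 0, "rz": 0.36, "gripper": 0},
    {"tx": -160, "ty": -65, "tz": 35, "rx": 0, "ry": 0, "rz": 0.54, "gripper": 0},
    {"tx": -210, "ty": -86, "tz": 50, "rx": 0, "ry": 0, "rz": 0.72, "gripper": 0},
    {"tx": -250, "ty": -103, "tz": 70, "rx": 0, "ry": 0, "rz": 0.9, "gripper": 0},
    {"tx": -280, "ty": -115, "tz": 90, "rx": 0, "ry": 0, "rz": 1.08, "gripper": 0},
    {"tx": -292, "ty": -120, "tz": 110, "rx": 0, "ry": 0, "rz": 1.26, "gripper": 0},
    {"tx": -292, "ty": -120, "tz": 110, "rx": 0, "ry": 0, "rz": 1.4, "gripper": 0},
    {"tx": -292, "ty": -120, "tz": 110, "rx": 0, "ry": 0, "rz": 1.5, "gripper": 0},
    {"tx": -292, "ty": -120, "tz": 110, "rx": 0, "ry": 0, "rz": 1.5, "gripper": 0},
  ],
  squeeze=40,
)

```text
clock: 1.45
eef_pos: [442.4, 272.6, 130.4]
ee_rot: [-3.141, 0.0, 1.221]
wrist_force: [-0.3, 0.1, -0.1]
width: 1.001
grasp_force: 0.0
```

```bash
python3 - <<'E'
from h import *
c=manip.read_camera("wrist");im=c["pixels"].copy()
d=np.array([np.cos(np.radians(69.8)),np.sin(np.radians(69.8)),0]);n=np.array([-d[1],d[0],0]);o=np.array([442.3,272.2,0])
for x in(-95,-50,0,40,70):
  for y in(-11,11):
    u=pix(c,[o+d*x+n*y+[0,0,34]])[0];cv2.circle(im,tuple(int(v) for v in u),3,(255,0,0),-1)
cv2.imwrite("pics/w2.png",im);rel([442.3,272.2,27],np.radians(69.8))
E
```

```text
clk 1.5 pos [442.4 272.7 130.5] yaw deg [-180.    0.   70.]
tool shift [-5.000e-01  1.000e-01  1.035e+02] rz 0.004
```

View pics/w2.png

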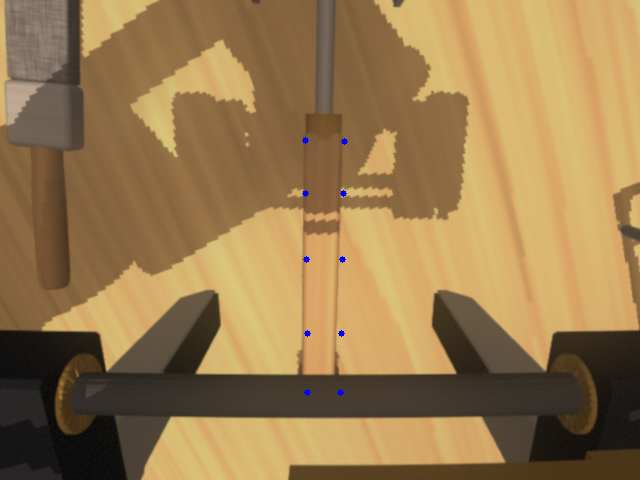

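The wrist view has the rake under the gripper, with the handle centred near x=321 and the predicted points about 3 px right of it. So it needs about 1.5 mm to the left and a small turn. I'll descend and close now.

Call:
step_arm(
  rows=[
    {"tx": 0, "ty": -1.5, "tz": 30, "rx": 0, "ry": 0, "rz": 0.015, "gripper": 0},
    {"tx": 0, "ty": -1.5, "tz": 60, "rx": 0, "ry": 0, "rz": 0.015, "gripper": 0},
    {"tx": 0, "ty": -1.5, "tz": 85, "rx": 0, "ry": 0, "rz": 0.015, "gripper": 0},
    {"tx": 0, "ty": -1.5, "tz": 103, "rx": 0, "ry": 0, "rz": 0.015, "gripper": 0},
    {"tx": 0, "ty": -1.5, "tz": 103, "rx": 0, "ry": 0, "rz": 0.015, "gripper": 0},
    {"tx": 0, "ty": -1.5, "tz": 103, "rx": 0, "ry": 0, "rz": 0.015, "gripper": 1},
    {"tx": 0, "ty": -1.5, "tz": 103, "rx": 0, "ry": 0, "rz": 0.015, "gripper": 1},
    {"tx": 0, "ty": -1.5, "tz": 103, "rx": 0, "ry": 0, "rz": 0.015, "gripper": 1},
    {"tx": 0, "ty": -1.5, "tz": 103, "rx": 0, "ry": 0, "rz": 0.015, "gripper": 1},
    {"tx": 0, "ty": -1.5, "tz": 103, "rx": 0, "ry": 0, "rz": 0.015, "gripper": 1},
  ],
  squeeze=50,
)

```text
clock: 2.75
eef_pos: [441.1, 273.3, 27.8]
ee_rot: [3.141, -0.0, 1.205]
wrist_force: [0.2, -0.3, -0.4]
width: 0.516
grasp_force: 0.0
```

```bash
python3 - <<'E'
from h import *
rel([442,272.7,82],np.radians(69.2))
E
```

```text
clk 2.75 pos [441.1 273.3  27.8] yaw deg [180.  -0.  69.]
tool shift [ -0.2   1.1 -54.2] rz -0.003
```

Fingers are slow; keep closing.

Call:
step_arm(
  rows=[
    {"tx": 0, "ty": 0, "tz": 0, "rx": 0, "ry": 0, "rz": 0, "gripper": 1},
    {"tx": 0, "ty": 0, "tz": 0, "rx": 0, "ry": 0, "rz": 0, "gripper": 1},
    {"tx": 0, "ty": 0, "tz": 0, "rx": 0, "ry": 0, "rz": 0, "gripper": 1},
    {"tx": 0, "ty": 0, "tz": 0, "rx": 0, "ry": 0, "rz": 0, "gripper": 1},
    {"tx": 0, "ty": 0, "tz": 0, "rx": 0, "ry": 0, "rz": 0, "gripper": 1},
    {"tx": 0, "ty": 0, "tz": 0, "rx": 0, "ry": 0, "rz": 0, "gripper": 1},
    {"tx": 0, "ty": 0, "tz": -10, "rx": 0, "ry": 0, "rz": 0, "gripper": 1},
    {"tx": 0, "ty": 0, "tz": -30, "rx": 0, "ry": 0, "rz": 0, "gripper": 1},
    {"tx": 0, "ty": 0, "tz": -50, "rx": 0, "ry": 0, "rz": 0, "gripper": 1},
    {"tx": 0, "ty": 0, "tz": -50, "rx": 0, "ry": 0, "rz": 0, "gripper": 1},
  ],
  squeeze=50,
)

```text
clock: 4.0
eef_pos: [442.5, 273.8, 79.5]
ee_rot: [3.138, -0.003, 1.205]
wrist_force: [0.4, 0.3, -1.8]
width: 0.232
grasp_force: 50.0
```

```bash
python3 - <<'E'
from h import *
# insertion line: rack x dir yaw 1.87deg, through nut (694,-73)
y=np.radians(1.87);d=np.array([np.cos(y),np.sin(y),0]);nut=np.array([694,-73,0])
for face in(-85,31):
    g=nut+d*(face-158); rel([g[0],g[1],78 if face<0 else 56],y)
E
```

```text
clk 4.0 pos [442.5 273.8  79.5] yaw deg [179.8  -0.2  69. ]
tool shift [-328.1  135.     1.1] rz 1.172
clk 4.0 pos [442.5 273.8  79.5] yaw deg [179.8  -0.2  69. ]
tool shift [-283.2  241.8   23.5] rz 1.172
```

Call:
step_arm(
  rows=[
    {"tx": -41, "ty": 17, "tz": 0, "rx": 0, "ry": 0, "rz": 0.147, "gripper": 1},
    {"tx": -82, "ty": 34, "tz": 0, "rx": 0, "ry": 0, "rz": 0.293, "gripper": 1},
    {"tx": -123, "ty": 51, "tz": 0, "rx": 0, "ry": 0, "rz": 0.44, "gripper": 1},
    {"tx": -164, "ty": 67.5, "tz": 0, "rx": 0, "ry": 0, "rz": 0.586, "gripper": 1},
    {"tx": -205, "ty": 84.5, "tz": 0, "rx": 0, "ry": 0, "rz": 0.733, "gripper": 1},
    {"tx": -246, "ty": 101, "tz": 0, "rx": 0, "ry": 0, "rz": 0.879, "gripper": 1},
    {"tx": -287, "ty": 118, "tz": 0, "rx": 0, "ry": 0, "rz": 1.025, "gripper": 1},
    {"tx": -328, "ty": 135, "tz": 10, "rx": 0, "ry": 0, "rz": 1.172, "gripper": 1},
    {"tx": -328, "ty": 135, "tz": 23, "rx": 0, "ry": 0, "rz": 1.172, "gripper": 1},
    {"tx": -328, "ty": 135, "tz": 23, "rx": 0, "ry": 0, "rz": 1.172, "gripper": 1},
  ],
)

```text
clock: 5.25
eef_pos: [448.1, -80.5, 53.2]
ee_rot: [-3.14, 0.004, 0.033]
wrist_force: [0.7, 0.8, -1.3]
width: 0.228
grasp_force: 50.0
```

```bash
python3 - <<'E'
from h import *
c=manip.read_camera("top");im=c["pixels"][140:340,230:450]
s2=manip.read_camera("scene")["pixels"][240:400,200:480]
out=np.zeros((600,800,3),np.uint8)
out[:600,:440]=np.clip(cv2.resize(im,(440,400),interpolation=2)*1.5,0,255).repeat(1,0)[:600] if 0 else np.pad(np.clip(cv2.resize(im,(440,400),interpolation=2)*1.5,0,255).astype(np.uint8),((0,200),(0,0),(0,0)))
out[:206,440:]=cv2.resize(s2,(360,206));cv2.imwrite("pics/in1.png",out)
y=np.radians(1.87);d=np.array([np.cos(y),np.sin(y),0]);nut=np.array([694,-73,0]);g=nut+d*(31-158);rel([*g[:2],56],y)
E
```

```text
clk 5.35 pos [449.1 -80.1  54.2] yaw deg [-1.799e+02  1.000e-01  2.000e+00]
tool shift [118.    1.2  -1.9] rz 0.002
```

View pics/in1.png

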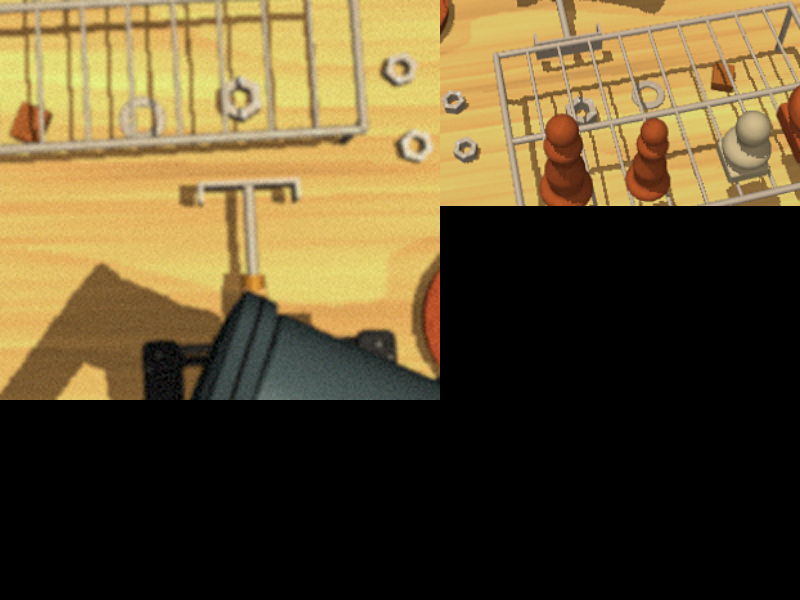

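The rake is in line with the nut. In the 2x crop the plate is centred at (250,184) and the nut is ahead of it at (240,99), with the washer clear to the left at (142,117). I'll insert above the nut and lower behind it.

Call:
step_arm(
  rows=[
    {"tx": 25, "ty": 0.5, "tz": 0, "rx": 0, "ry": 0, "rz": 0, "gripper": 1},
    {"tx": 55, "ty": 0.5, "tz": 0, "rx": 0, "ry": 0, "rz": 0, "gripper": 1},
    {"tx": 85, "ty": 1, "tz": 0, "rx": 0, "ry": 0, "rz": 0, "gripper": 1},
    {"tx": 110, "ty": 1, "tz": 0, "rx": 0, "ry": 0, "rz": 0, "gripper": 1},
    {"tx": 121, "ty": 1, "tz": 0, "rx": 0, "ry": 0, "rz": 0, "gripper": 1},
    {"tx": 121, "ty": 1, "tz": 0, "rx": 0, "ry": 0, "rz": 0, "gripper": 1},
    {"tx": 121, "ty": 1, "tz": 10, "rx": 0, "ry": 0, "rz": 0, "gripper": 1},
    {"tx": 121, "ty": 1, "tz": 18, "rx": 0, "ry": 0, "rz": 0, "gripper": 1},
    {"tx": 121, "ty": 1, "tz": 24, "rx": 0, "ry": 0, "rz": 0, "gripper": 1},
    {"tx": 121, "ty": 1, "tz": 24, "rx": 0, "ry": 0, "rz": 0, "gripper": 1},
  ],
)

```text
clock: 6.6
eef_pos: [569.9, -78.3, 29.9]
ee_rot: [-3.141, 0.002, 0.032]
wrist_force: [0.2, 1.1, -1.5]
width: 0.232
grasp_force: 50.0
```

```bash
python3 - <<'E'
from h import *
s=manip.observe();print(s["eef_pos"],s["wrist_force"])
c=manip.read_camera("top");im=c["pixels"][150:300,270:420]
s2=manip.read_camera("scene")["pixels"][240:390,240:440]
out=np.zeros((400,800,3),np.uint8)
out[:,:400]=np.clip(cv2.resize(im,(400,400),interpolation=2)*1.5,0,255)
out[:300,400:]=cv2.resize(s2,(400,300),interpolation=2);cv2.imwrite("pics/in2.png",out)
E
```

```text
[569.88052239 -78.31258904  29.8593422 ] [ 0.17292257  1.0947516  -1.53920907]
```

View pics/in2.png

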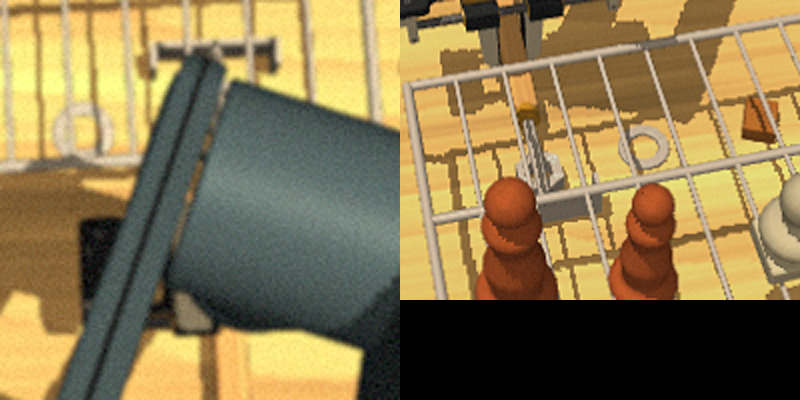

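The plate is down at scene crop (560,205), behind the nut at (540,165), which sits under the neck and between the lips. Washer and offcut are clear, so I'll pull.

Call:
step_arm(
  rows=[
    {"tx": -8, "ty": 0, "tz": 0.5, "rx": 0, "ry": 0, "rz": 0, "gripper": 1},
    {"tx": -18, "ty": 0, "tz": 0.5, "rx": 0, "ry": 0, "rz": 0, "gripper": 1},
    {"tx": -30, "ty": 0, "tz": 0.5, "rx": 0, "ry": 0, "rz": 0, "gripper": 1},
    {"tx": -42, "ty": 0, "tz": 0.5, "rx": 0, "ry": 0, "rz": 0, "gripper": 1},
    {"tx": -54, "ty": 0, "tz": 0.5, "rx": 0, "ry": 0, "rz": 0, "gripper": 1},
    {"tx": -66, "ty": 0, "tz": 0.5, "rx": 0, "ry": 0, "rz": 0, "gripper": 1},
    {"tx": -78, "ty": 0, "tz": 0.5, "rx": 0, "ry": 0, "rz": 0, "gripper": 1},
    {"tx": -88, "ty": 0, "tz": 0.5, "rx": 0, "ry": 0, "rz": 0, "gripper": 1},
    {"tx": -95, "ty": 0, "tz": 0.5, "rx": 0, "ry": 0, "rz": 0, "gripper": 1},
    {"tx": -100, "ty": 0, "tz": 0.5, "rx": 0, "ry": 0, "rz": 0, "gripper": 1},
  ],
)

```text
clock: 7.95
eef_pos: [470.4, -81.7, 30.2]
ee_rot: [3.142, -0.0, 0.033]
wrist_force: [0.3, -0.0, -1.7]
width: 0.232
grasp_force: 50.0
```

Call:
step_arm(
  rows=[
    {"tx": -8, "ty": 0, "tz": 0, "rx": 0, "ry": 0, "rz": 0, "gripper": 1},
    {"tx": -18, "ty": 0, "tz": 0, "rx": 0, "ry": 0, "rz": 0, "gripper": 1},
    {"tx": -30, "ty": 0, "tz": 0, "rx": 0, "ry": 0, "rz": 0, "gripper": 1},
    {"tx": -42, "ty": 0, "tz": 0, "rx": 0, "ry": 0, "rz": 0, "gripper": 1},
    {"tx": -54, "ty": 0, "tz": 0, "rx": 0, "ry": 0, "rz": 0, "gripper": 1},
    {"tx": -66, "ty": 0, "tz": 0, "rx": 0, "ry": 0, "rz": 0, "gripper": 1},
    {"tx": -76, "ty": 0, "tz": 0, "rx": 0, "ry": 0, "rz": 0, "gripper": 1},
    {"tx": -83, "ty": 0, "tz": 0, "rx": 0, "ry": 0, "rz": 0, "gripper": 1},
    {"tx": -87, "ty": 0, "tz": 0, "rx": 0, "ry": 0, "rz": 0, "gripper": 1},
    {"tx": -87, "ty": 0, "tz": 0, "rx": 0, "ry": 0, "rz": 0, "gripper": 1},
  ],
)

```text
clock: 9.2
eef_pos: [383.4, -84.4, 30.1]
ee_rot: [-3.141, 0.0, 0.033]
wrist_force: [-0.2, 1.5, -1.4]
width: 0.231
grasp_force: 50.0
```

```bash
python3 - <<'E'
from h import *
s=manip.observe();print(s["eef_pos"],s["wrist_force"],s["clock"])
a=manip.read_camera("scene")["pixels"];b=manip.read_camera("top")["pixels"]
cv2.imwrite("pics/p1.png",np.hstack([cv2.resize(a[140:380,200:500],(450,360)),np.clip(cv2.resize(b[150:390,250:450],(300,360))*1.5,0,255).astype(np.uint8)]))
E
```

```text
[383.43122735 -84.4122994   30.13532773] [-0.24164903  1.51029413 -1.42452246] 9.2
```

View pics/p1.png

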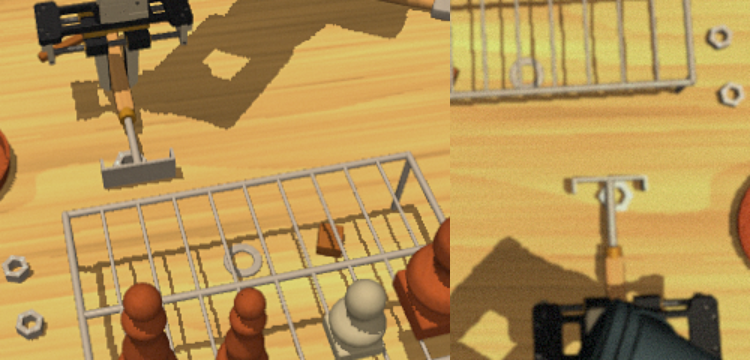

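The nut is out at scene crop (125,158), in front of the plate and about 110 mm clear of the rack. The washer and offcut haven't moved. Next I'll lift the rake and lay it to the left.

Call:
step_arm(
  rows=[
    {"tx": 2, "ty": 0, "tz": -20, "rx": 0, "ry": 0, "rz": 0, "gripper": 1},
    {"tx": 2, "ty": 0, "tz": -45, "rx": 0, "ry": 0, "rz": 0, "gripper": 1},
    {"tx": 5, "ty": -30, "tz": -50, "rx": 0, "ry": 0, "rz": 0, "gripper": 1},
    {"tx": 10, "ty": -75, "tz": -50, "rx": 0, "ry": 0, "rz": 0, "gripper": 1},
    {"tx": 15, "ty": -120, "tz": -50, "rx": 0, "ry": 0, "rz": 0, "gripper": 1},
    {"tx": 20, "ty": -165, "tz": -50, "rx": 0, "ry": 0, "rz": 0, "gripper": 1},
    {"tx": 20, "ty": -205, "tz": -50, "rx": 0, "ry": 0, "rz": 0, "gripper": 1},
    {"tx": 20, "ty": -230, "tz": -50, "rx": 0, "ry": 0, "rz": 0, "gripper": 1},
    {"tx": 20, "ty": -230, "tz": -35, "rx": 0, "ry": 0, "rz": 0, "gripper": 1},
    {"tx": 20, "ty": -230, "tz": -15, "rx": 0, "ry": 0, "rz": 0, "gripper": 1},
  ],
)

```text
clock: 10.55
eef_pos: [396.7, 146.8, 45.0]
ee_rot: [-3.142, -0.001, 0.035]
wrist_force: [0.7, -0.5, -1.6]
width: 0.231
grasp_force: 50.0
```

Call:
step_arm(
  rows=[
    {"tx": 0, "ty": 0, "tz": 8, "rx": 0, "ry": 0, "rz": 0, "gripper": 1},
    {"tx": 0, "ty": 0, "tz": 13, "rx": 0, "ry": 0, "rz": 0, "gripper": 1},
    {"tx": 0, "ty": 0, "tz": 16, "rx": 0, "ry": 0, "rz": 0, "gripper": 1},
    {"tx": 0, "ty": 0, "tz": 17, "rx": 0, "ry": 0, "rz": 0, "gripper": 1},
    {"tx": 0, "ty": 0, "tz": 17, "rx": 0, "ry": 0, "rz": 0, "gripper": 1},
    {"tx": 0, "ty": 0, "tz": 17, "rx": 0, "ry": 0, "rz": 0, "gripper": 0.3},
    {"tx": 0, "ty": 0, "tz": 17, "rx": 0, "ry": 0, "rz": 0, "gripper": 0.3},
    {"tx": 0, "ty": 0, "tz": 17, "rx": 0, "ry": 0, "rz": 0, "gripper": 0.3},
    {"tx": 0, "ty": 0, "tz": 17, "rx": 0, "ry": 0, "rz": 0, "gripper": 0.3},
    {"tx": 0, "ty": 0, "tz": 17, "rx": 0, "ry": 0, "rz": 0, "gripper": 0.3},
  ],
)

```text
clock: 11.8
eef_pos: [396.2, 146.1, 28.2]
ee_rot: [3.142, -0.0, 0.033]
wrist_force: [0.6, -0.2, -0.3]
width: 0.685
grasp_force: 0.0
```

Released. I'll rise clear and look at the nut.

Call:
step_arm(
  rows=[
    {"tx": 0, "ty": 0, "tz": -15, "rx": 0, "ry": 0, "rz": 0, "gripper": 0.3},
    {"tx": 0, "ty": 0, "tz": -40, "rx": 0, "ry": 0, "rz": 0, "gripper": 0.3},
    {"tx": 0, "ty": 0, "tz": -80, "rx": 0, "ry": 0, "rz": 0, "gripper": 0.3},
    {"tx": 0, "ty": 40, "tz": -120, "rx": 0, "ry": 0, "rz": 0, "gripper": 0.3},
    {"tx": 0, "ty": 90, "tz": -120, "rx": 0, "ry": 0, "rz": 0, "gripper": 0.3},
    {"tx": 0, "ty": 140, "tz": -120, "rx": 0, "ry": 0, "rz": 0, "gripper": 0.3},
    {"tx": 0, "ty": 190, "tz": -120, "rx": 0, "ry": 0, "rz": 0, "gripper": 0.3},
    {"tx": 0, "ty": 230, "tz": -120, "rx": 0, "ry": 0, "rz": 0, "gripper": 0.3},
    {"tx": 0, "ty": 230, "tz": -120, "rx": 0, "ry": 0, "rz": 0, "gripper": 0.3},
    {"tx": 0, "ty": 230, "tz": -120, "rx": 0, "ry": 0, "rz": 0, "gripper": 0.3},
  ],
)

```text
clock: 13.05
eef_pos: [403.3, -83.3, 147.9]
ee_rot: [-3.141, 0.001, 0.032]
wrist_force: [-0.7, -0.1, 0.4]
width: 0.699
grasp_force: 0.0
```

```bash
python3 - <<'E'
from h import *
import pickle
w=manip.read_camera("wrist");t=manip.read_camera("top");s=manip.read_camera("scene")
pickle.dump((w,t,s),open("n.pkl","wb"))
u=pix(w,[[520,-80,9]])[0];v=pix(t,[[520,-80,9]])[0];q=pix(s,[[520,-80,9]])[0];print(u,v,q)
def crop(c,p,r):
    x0,y0=int(max(p[0]-r,0)),int(max(p[1]-r,0));k=c["pixels"][y0:y0+2*r,x0:x0+2*r];print(x0,y0,k.shape);return k
o=np.zeros((600,800,3),np.uint8)
o[:300,:400]=cv2.resize(w["pixels"],(400,300));o[300:,:400]=cv2.resize(s["pixels"],(400,300))
k=crop(t,v,40);o[:400,400:]=np.clip(cv2.resize(k,(400,400),interpolation=2)*1.5,0,255)
k=crop(s,q,25);o[400:,400:600]=cv2.resize(k,(200,200),interpolation=2);cv2.imwrite("pics/n.png",o)
E
```

```text
[327.28827519  63.63775651] [355.32900454 283.69086216] [290.87384105 246.67814439]
315 243 (80, 80, 3)
265 221 (50, 50, 3)
```

View pics/n.png

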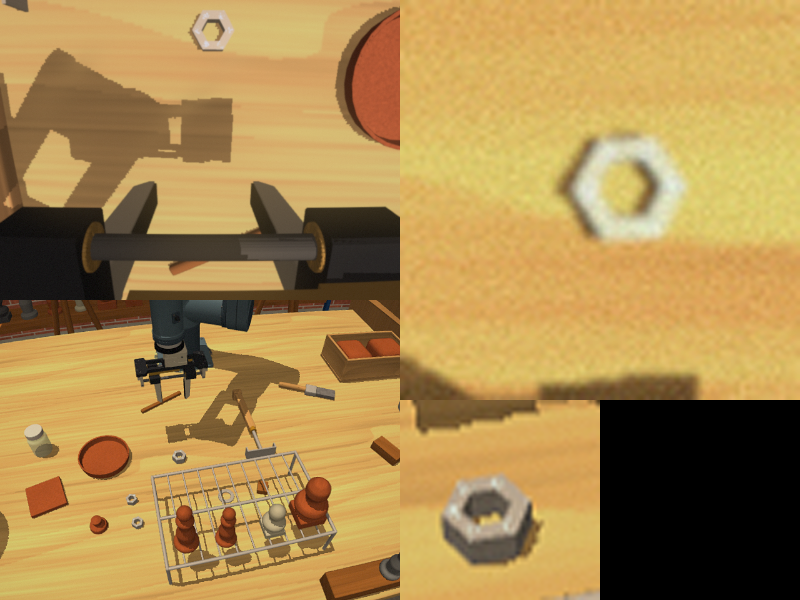

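The rake lies flat to the left and the nut lies free: top crop (627,187), wrist view about (424,60) at full scale. A pair of its flats faces ±x. Measuring exactly.

```bash
python3 - <<'E'
from h import *
import pickle
w,t,s=pickle.load(open("n.pkl","rb"))
for nm,c,r in(("wrist",w,45),("top",t,25)):
    u=pix(c,[[520,-78,18]])[0].astype(int);x0,y0=max(u[0]-r,0),max(u[1]-r,0)
    k=cv2.cvtColor(c["pixels"][y0:y0+2*r,x0:x0+2*r],cv2.COLOR_BGR2HSV)
    m=((k[...,1]<70)).astype(np.uint8)
    cs=max(cv2.findContours(m,0,1)[0],key=cv2.contourArea)
    P=world(c,cs.reshape(-1,2)+[x0,y0],18)[:,:2].astype(np.float32)
    M=cv2.moments(P.reshape(-1,1,2));ctr=np.array([M["m10"],M["m01"]])/M["m00"]
    hull=cv2.convexHull(P)[:,0]
    best=min(np.linspace(-30,29.9,240),key=lambda a:sum(np.ptp(hull@np.array([np.cos(np.radians(a+b)),np.sin(np.radians(a+b))])) for b in(0,60,120)))
    wd=[np.ptp(hull@np.array([np.cos(np.radians(best+b)),np.sin(np.radians(best+b))])) for b in(0,60,120)]
    print(nm,ctr,cv2.contourArea(P),"flats at",best,wd)
    pos=ctr;rel([*ctr,14],np.radians(32))
E
```

```text
wrist [527.87028949 -87.49277561] 1055.3271120330319 flats at 2.0803347280334705 [np.float64(35.636717302634565), np.float64(35.32895109920628), np.float64(35.96569742771834)]
clk 13.2 pos [403.5 -82.6 148.1] yaw deg [-180.    0.    2.]
tool shift [124.1   9.2 134. ] rz -0.524
top [526.19308102 -88.0608721 ] 984.8656603916315 flats at 1.8297071129707092 [np.float64(34.35186528524662), np.float64(36.06174842067594), np.float64(36.0130274357723)]
clk 13.2 pos [403.5 -82.6 148.1] yaw deg [-180.    0.    2.]
tool shift [122.4   9.7 134. ] rz -0.524
```

Call:
step_arm(
  rows=[
    {"tx": 40, "ty": 3, "tz": 0, "rx": 0, "ry": 0, "rz": -0.17, "gripper": 0.3},
    {"tx": 90, "ty": 7, "tz": 20, "rx": 0, "ry": 0, "rz": -0.34, "gripper": 0.3},
    {"tx": 123.3, "ty": 9.5, "tz": 40, "rx": 0, "ry": 0, "rz": -0.524, "gripper": 0.3},
    {"tx": 123.3, "ty": 9.5, "tz": 70, "rx": 0, "ry": 0, "rz": -0.524, "gripper": 0.3},
    {"tx": 123.3, "ty": 9.5, "tz": 95, "rx": 0, "ry": 0, "rz": -0.524, "gripper": 0.3},
    {"tx": 123.3, "ty": 9.5, "tz": 112, "rx": 0, "ry": 0, "rz": -0.524, "gripper": 0.3},
    {"tx": 123.3, "ty": 9.5, "tz": 120, "rx": 0, "ry": 0, "rz": -0.524, "gripper": 0.3},
    {"tx": 123.3, "ty": 9.5, "tz": 123.5, "rx": 0, "ry": 0, "rz": -0.524, "gripper": 0.3},
    {"tx": 123.3, "ty": 9.5, "tz": 123.5, "rx": 0, "ry": 0, "rz": -0.524, "gripper": 0.3},
    {"tx": 123.3, "ty": 9.5, "tz": 123.5, "rx": 0, "ry": 0, "rz": -0.524, "gripper": 1},
  ],
  squeeze=40,
)

```text
clock: 14.45
eef_pos: [527.8, -89.4, 25.4]
ee_rot: [3.14, -0.001, 0.557]
wrist_force: [0.0, -0.4, 0.3]
width: 0.635
grasp_force: 0.0
```

Call:
step_arm(
  rows=[
    {"tx": 0, "ty": 0, "tz": 0, "rx": 0, "ry": 0, "rz": 0, "gripper": 1},
    {"tx": 0, "ty": 0, "tz": 0, "rx": 0, "ry": 0, "rz": 0, "gripper": 1},
    {"tx": 0, "ty": 0, "tz": 0, "rx": 0, "ry": 0, "rz": 0, "gripper": 1},
    {"tx": 0, "ty": 0, "tz": 0, "rx": 0, "ry": 0, "rz": 0, "gripper": 1},
    {"tx": 0, "ty": 0, "tz": 0, "rx": 0, "ry": 0, "rz": 0, "gripper": 1},
    {"tx": 0, "ty": 0, "tz": 0, "rx": 0, "ry": 0, "rz": 0, "gripper": 1},
    {"tx": 0, "ty": 0, "tz": 0, "rx": 0, "ry": 0, "rz": 0, "gripper": 1},
    {"tx": 0, "ty": 0, "tz": -15, "rx": 0, "ry": 0, "rz": 0, "gripper": 1},
    {"tx": 0, "ty": 0, "tz": -40, "rx": 0, "ry": 0, "rz": 0, "gripper": 1},
    {"tx": 0, "ty": 0, "tz": -60, "rx": 0, "ry": 0, "rz": 0, "gripper": 1},
  ],
)

```text
clock: 15.7
eef_pos: [527.5, -89.3, 85.9]
ee_rot: [3.141, -0.0, 0.557]
wrist_force: [0.5, -0.2, -0.8]
width: 0.381
grasp_force: 40.0
```

```bash
python3 - <<'E'
from h import *
rel([487.4,-305.5,80],np.radians(32))
E
```

```text
clk 15.7 pos [527.5 -89.3  85.9] yaw deg [180.   -0.   31.9]
tool shift [-148.3  162.4    5.9] rz -0.002
```

Call:
step_arm(
  rows=[
    {"tx": -20, "ty": 22, "tz": 0, "rx": 0, "ry": 0, "rz": 0, "gripper": 1},
    {"tx": -45, "ty": 50, "tz": 0, "rx": 0, "ry": 0, "rz": 0, "gripper": 1},
    {"tx": -75, "ty": 82, "tz": 0, "rx": 0, "ry": 0, "rz": 0, "gripper": 1},
    {"tx": -105, "ty": 115, "tz": 0, "rx": 0, "ry": 0, "rz": 0, "gripper": 1},
    {"tx": -132, "ty": 145, "tz": 0, "rx": 0, "ry": 0, "rz": 0, "gripper": 1},
    {"tx": -148, "ty": 162, "tz": 0, "rx": 0, "ry": 0, "rz": 0, "gripper": 1},
    {"tx": -148, "ty": 162, "tz": 0, "rx": 0, "ry": 0, "rz": 0, "gripper": 1},
    {"tx": -148, "ty": 162, "tz": 20, "rx": 0, "ry": 0, "rz": 0, "gripper": 1},
    {"tx": -148, "ty": 162, "tz": 38, "rx": 0, "ry": 0, "rz": 0, "gripper": 1},
    {"tx": -148, "ty": 162, "tz": 48, "rx": 0, "ry": 0, "rz": 0, "gripper": 1},
  ],
)

```text
clock: 16.95
eef_pos: [487.1, -303.0, 35.8]
ee_rot: [-3.139, 0.0, 0.558]
wrist_force: [0.3, -0.4, -1.7]
width: 0.384
grasp_force: 40.0
```

Call:
step_arm(
  rows=[
    {"tx": 0, "ty": 0, "tz": 3, "rx": 0, "ry": 0, "rz": 0, "gripper": 1},
    {"tx": 0, "ty": 0, "tz": 5, "rx": 0, "ry": 0, "rz": 0, "gripper": 1},
    {"tx": 0, "ty": 0, "tz": 5, "rx": 0, "ry": 0, "rz": 0, "gripper": 1},
    {"tx": 0, "ty": 0, "tz": 5, "rx": 0, "ry": 0, "rz": 0, "gripper": 0.45},
    {"tx": 0, "ty": 0, "tz": 5, "rx": 0, "ry": 0, "rz": 0, "gripper": 0.45},
    {"tx": 0, "ty": 0, "tz": 5, "rx": 0, "ry": 0, "rz": 0, "gripper": 0.45},
    {"tx": 0, "ty": 0, "tz": 5, "rx": 0, "ry": 0, "rz": 0, "gripper": 0.45},
    {"tx": 0, "ty": 0, "tz": -20, "rx": 0, "ry": 0, "rz": 0, "gripper": 0.45},
    {"tx": 0, "ty": 0, "tz": -60, "rx": 0, "ry": 0, "rz": 0, "gripper": 0.45},
    {"tx": 0, "ty": 0, "tz": -110, "rx": 0, "ry": 0, "rz": 0, "gripper": 0.45},
  ],
)

```text
clock: 18.2
eef_pos: [486.6, -304.5, 146.9]
ee_rot: [-3.139, 0.001, 0.557]
wrist_force: [0.3, -0.3, 0.9]
width: 0.548
grasp_force: 0.0
```

Call:
step_arm(
  rows=[
    {"tx": -10, "ty": -20, "tz": -60, "rx": 0, "ry": 0, "rz": 0, "gripper": 0.45},
    {"tx": -20, "ty": -60, "tz": -90, "rx": 0, "ry": 0, "rz": 0, "gripper": 0.45},
    {"tx": -30, "ty": -100, "tz": -90, "rx": 0, "ry": 0, "rz": 0, "gripper": 0.45},
    {"tx": -40, "ty": -140, "tz": -90, "rx": 0, "ry": 0, "rz": 0, "gripper": 0.45},
    {"tx": -40, "ty": -170, "tz": -90, "rx": 0, "ry": 0, "rz": 0, "gripper": 0.45},
    {"tx": -40, "ty": -170, "tz": -90, "rx": 0, "ry": 0, "rz": 0, "gripper": 0.45},
    {"tx": -40, "ty": -170, "tz": -90, "rx": 0, "ry": 0, "rz": 0, "gripper": 0.45},
    {"tx": -40, "ty": -170, "tz": -90, "rx": 0, "ry": 0, "rz": 0, "gripper": 0.45},
    {"tx": -40, "ty": -170, "tz": -90, "rx": 0, "ry": 0, "rz": 0, "gripper": 0.45},
    {"tx": -40, "ty": -170, "tz": -90, "rx": 0, "ry": 0, "rz": 0, "gripper": 0.45},
  ],
)

```text
clock: 19.45
eef_pos: [363.6, -182.1, 236.4]
ee_rot: [-3.141, 0.0, 0.557]
wrist_force: [-0.1, 0.7, 0.5]
width: 0.551
grasp_force: 0.0
```

```bash
python3 - <<'E'
from h import *
c=manip.read_camera("scene");cv2.imwrite("pics/fin.png",c["pixels"])
E
```

```text
(no output)
```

View pics/fin.png

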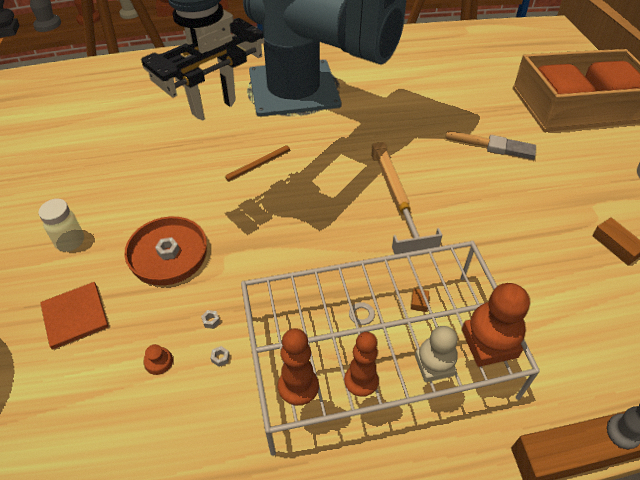

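The nut sits flat in the dish at (167,248), and the rake lies flat from (380,150) to (417,243), in front of the rack. The gripper is clear of everything. The brown rod at (258,163) was nudged a few mm but is still on the bench.

```bash
python3 -c "
from h import *
print(manip.hand_in())"
```

```text
the job is handed in; nothing more can be done
None
```

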